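# Sort the coloured pegs into their trays

## Robot

A 7-joint arm with a two-finger parallel gripper is mounted at the origin on the work surface. World frame = base frame: x ahead of the robot, y to its left, z up, the work surface at z = 0. Lengths are in m, angles in rad, forces in N, time in s.
With the tool pointing down it reaches from about 0.425 to 0.925 m from the base axis. Payload 6.8 kg.
Tool frame: the origin (TCP) lies on the centre line of the jaws, within the pads' length; the fingertips stand 14 mm ahead of it and the grasp point (between the pads) lies 5 mm behind it (r.tips_ahead is the distance from the TCP to the fingertips, in m); z points along the fingers, y is the line along which they close (so a half turn about z gives the same grasp; the last joint's range is limited). The gripper opens to 85 mm and grips with 20 to 120 N. Pads are 22 mm wide; open, the fingers measure 114 mm over their backs; the gripper's body (76 mm by 85 mm) begins 54 mm behind the grasp point. The pads swing forward as they close: fully open they stand 13 mm farther back than shut.
Start: joints at [-1.254, 0.477, 0.022, 1.555, -0.011, 1.109, -0.083], TCP at [0.278, 0.615, 0.245] pointing down, gripper open.
Joint ranges: [-2.96, 2.96], [-0.34, 2.1], [-1.41, 1.46], [0.24, 2.44], [-1.37, 4.51], [0.17, 1.92], [-2.96, 2.96]. Speed limits (rad/s): [2.39, 2.39, 3.14, 3.14, 3.14, 3.14, 3.14].

## Interface

Orientations are given as a rotation vector (axis times angle).
In Python, from bench import r, eyes gives the robot as it stands.
- The arm moves only by the tool step_arm, never from a script. Its argument "rows" is a list of rows, each a list of 6 numbers: the shift along the world's x, y, z in units of 60 cm (1.0 is 60 cm), then the turn, a rotation vector about the world's x, y, z in units of pi rad (1.0 is pi rad). In form: [[x, y, z, rx, ry, rz], ...]. A call has 1 to 5 rows; each row is the pose to reach, as a shift and turn from the pose commanded when the call began, turning the shorter way round; what a row does not reach only later rows make up. A row lasts 1/12 s, in which the tool goes at most 41.7 mm and 7.16 degrees, less where a joint would pass 70% of its speed; a pose out of reach is approached as far as the arm can. A call with a number of a shift or a turn outside -1 to 1 is refused whole. A call with a gripper value outside its range is refused whole. "jaw" is the closure, from 0 (fully open) to 1 (shut), set as the call begins (left out, the last holds). The fingers move at their own pace and stop on an object; "squeeze" is the grip in N (left out, the last holds). Time passes only in rows, so rows that repeat a pose let the fingers close. It gives the time, the measured TCP pose, the force, the opening and the grip force at its end, in the units of the state.
- r.get_obs(): the state, without advancing time (a new reading comes with each control period).
- eyes.grab_frame(name): name is "scene" or "top" or "wrist"; returns the picture (420x560x3 uint8, red, green, blue); there is no depth.
- eyes.camera_info(name): a dict with "mtx" (3x3 intrinsics, pixels), "extrinsics" (4x4, takes a point from camera to world coordinates); the wrist camera has in their place "tool_from_camera" (4x4, takes a point from camera to tool coordinates, whose origin is the TCP and whose axes are the flange's). Camera axes: x right, y down, z forward; pixel columns grow to the right and rows downward; lengths in m; the calibration is good to about 2 mm. A picture is of the moment at which its call begins: read the wrist's pose just before it. camera_info takes no time and is no camera call.
- r.hand_in(): hands the job in; it is judged then, once.
The state is a dict: "clock": time; "joints": joint angles; "qvel": joint speeds; "tau": joint torques, N m; "tcp_pos": TCP position; "orientation": TCP orientation; "contact_force": force on the tool from outside, world axes, zero at the start; "moment": the same for the moment, N m; "grip_width": finger opening in m; "gripper_force": force on a finger pad.
Only numpy, scipy, OpenCV 4.12 (cv2) and the standard library are available. Lean on these libraries where they do the work, as an engineer would, in place of code of your own. Each camera call takes 0.05 s, during which the arm holds its last target. There are 200 camera calls.

## Task

Lay each of the four loose coloured plastic clothes pegs in the peg tray whose floor has the same colour, lengthwise and flat on the tray's floor, entirely inside the rim. Leave the two loose wooden pegs lying where they are.

Things in the scene. Friction and masses are not known exactly. Their poses are not given: they have to be found in the camera images.
- peg_red: Red plastic jumbo clothes peg lying flat, legs side by side: 84 mm long, 18 mm high, 15 mm wide over the middle 36 mm (parallel sides: grip here), about 11 mm at the jaw end (+x), 26 mm at the handle end (-x). Rigid, does not open; about 25 g. Origin at its centre, 9 mm above its underside; x along it, y across (squeeze along y), z up.
- peg_blue: Blue plastic jumbo clothes peg lying flat, legs side by side: 84 mm long, 18 mm high, 15 mm wide over the middle 36 mm (parallel sides: grip here), about 11 mm at the jaw end (+x), 26 mm at the handle end (-x). Rigid, does not open; about 25 g. Origin at its centre, 9 mm above its underside; x along it, y across (squeeze along y), z up.
- peg_yellow: Yellow plastic jumbo clothes peg lying flat, legs side by side: 84 mm long, 18 mm high, 15 mm wide over the middle 36 mm (parallel sides: grip here), about 11 mm at the jaw end (+x), 26 mm at the handle end (-x). Rigid, does not open; about 25 g. Origin at its centre, 9 mm above its underside; x along it, y across (squeeze along y), z up.
- peg_green: Green plastic jumbo clothes peg lying flat, legs side by side: 84 mm long, 18 mm high, 15 mm wide over the middle 36 mm (parallel sides: grip here), about 11 mm at the jaw end (+x), 26 mm at the handle end (-x). Rigid, does not open; about 25 g. Origin at its centre, 9 mm above its underside; x along it, y across (squeeze along y), z up.
- peg_wood_a: Pale wooden jumbo clothes peg lying flat, legs side by side: 84 mm long, 18 mm high, 15 mm wide over the middle 36 mm (parallel sides: grip here), about 11 mm at the jaw end (+x), 26 mm at the handle end (-x). Rigid, does not open; about 25 g. Origin at its centre, 9 mm above its underside; x along it, y across (squeeze along y), z up. Not to be moved.
- peg_wood_b: Pale wooden jumbo clothes peg lying flat, legs side by side: 84 mm long, 18 mm high, 15 mm wide over the middle 36 mm (parallel sides: grip here), about 11 mm at the jaw end (+x), 26 mm at the handle end (-x). Rigid, does not open; about 25 g. Origin at its centre, 9 mm above its underside; x along it, y across (squeeze along y), z up. Not to be moved.
- tray_red: Shallow fixed peg tray, red floor, white rim: outside 112 (x) by 54 mm (y), inside 106 by 48, floor 3 mm thick, rim top 8 mm above the shelf. Origin at the centre of its underside; x along it, z up. A peg in it has its centre 12 mm above the shelf. Fingers span wider than the tray: keep their tips above the rim when letting go.
- tray_blue: Shallow fixed peg tray, blue floor, white rim: outside 112 (x) by 54 mm (y), inside 106 by 48, floor 3 mm thick, rim top 8 mm above the shelf. Origin at the centre of its underside; x along it, z up. A peg in it has its centre 12 mm above the shelf. Fingers span wider than the tray: keep their tips above the rim when letting go.
- tray_yellow: Shallow fixed peg tray, yellow floor, white rim: outside 112 (x) by 54 mm (y), inside 106 by 48, floor 3 mm thick, rim top 8 mm above the shelf. Origin at the centre of its underside; x along it, z up. A peg in it has its centre 12 mm above the shelf. Fingers span wider than the tray: keep their tips above the rim when letting go.
- tray_green: Shallow fixed peg tray, green floor, white rim: outside 112 (x) by 54 mm (y), inside 106 by 48, floor 3 mm thick, rim top 8 mm above the shelf. Origin at the centre of its underside; x along it, z up. A peg in it has its centre 12 mm above the shelf. Fingers span wider than the tray: keep their tips above the rim when letting go.

How it is judged:
By the outcome, as a careful person would: the job done as asked, in the order asked, and still so for the second after the job is handed in, with the robot touching nothing.
It also fails if it takes over 96 s, if anything falls off the work surface, if the arm or the gripper's body presses on something with over 40 N, if the wrist force passes 120 N, or if a joint passes its speed limit or range.

## Working session

There is one attempt and no reset: what is moved stays moved. The work goes in short steps, Python scripts to look and compute and a tool call to move; the robot and the scene stay as the last step left them, time stands still between calls to the robot, and variables do not carry over. Pictures are saved under pics/ and viewed, at most 14 in all, crops included, and the job is handed in when it is done.

Besides the shell and the picture viewer there is one more tool, called after "Request:" as a command line: name --pt "numbers of a row" for each row, then --argument value for the rest. step_arm: Moves the arm, as the interface text tells. Shifts and turns lie within -1 to 1; 1 stands for 60 cm of shift or pi rad of turn. Its arguments: {"type":"object","properties":{"rows":{"type":"array"},"jaw":{"type":"number"},"squeeze":{"type":"number"}},"required":["rows"]}

```bash
mkdir -p pics
python3 - <<'E'
from bench import r, eyes
import cv2
for n in("top","scene"):
    cv2.imwrite(f"pics/{n}0.png",eyes.grab_frame(n)[:,:,::-1])
    i=eyes.camera_info(n);print(i)
print(eyes.camera_info("wrist"));print(r.get_obs())
E
```

```text
{'mtx': array([[487.98870467,   0.        , 272.86193848],
       [  0.        , 487.98870467, 213.36155069],
       [  0.        ,   0.        ,   1.        ]]), 'extrinsics': array([[ 0.00594273, -0.9856658 ,  0.16860492,  0.33763029],
       [-0.99991302, -0.00784247, -0.01060375, -0.00448923],
       [ 0.01177403, -0.16852724, -0.98562668,  1.31665363],
       [ 0.        ,  0.        ,  0.        ,  1.        ]])}
{'mtx': array([[426.92930582,   0.        , 280.88162799],
       [  0.        , 426.92930582, 198.54275756],
       [  0.        ,   0.        ,   1.        ]]), 'extrinsics': array([[ 0.04255966,  0.55317215, -0.83197912,  1.37408392],
       [ 0.99887927, -0.00629813,  0.04690985, -0.05065476],
       [ 0.02070931, -0.83304316, -0.55282024,  0.61412183],
       [ 0.        ,  0.        ,  0.        ,  1.        ]])}
{'mtx': array([[299.2261663 ,   0.        , 277.45081802],
       [  0.        , 299.2261663 , 208.80206196],
       [  0.        ,   0.        ,   1.        ]]), 'tool_from_camera': array([[ 5.48024559e-05, -9.60335371e-01, -2.78847577e-01,
         7.0
[... 269 characters left out ...]
}
{'clock': 0.1, 'joints': array([-1.25410516,  0.47772717,  0.02233683,  1.55632859, -0.01147169,
        1.10929838, -0.08312053]), 'qvel': array([-0.00101085, -0.00232345,  0.00130947, -0.00406747,  0.0001724 ,
       -0.00143877, -0.00080182]), 'tau': array([ 5.01407674e-03, -5.97755671e+01,  1.61387399e+00, -2.81954026e+01,
        1.28761251e-02,  5.02936804e-03, -3.20886409e-05]), 'tcp_pos': array([0.27799392, 0.6145493 , 0.24442642]), 'orientation': array([-6.62184484e-01, -3.07080164e+00,  2.54517048e-03]), 'contact_force': array([ 0.4843394 ,  0.1298835 , -0.53474879]), 'moment': array([-0.05471496,  0.06192187, -0.06111109]), 'gripper_force': 0.0, 'grip_width': 0.0855653580163559}
```

View pics/top0.png

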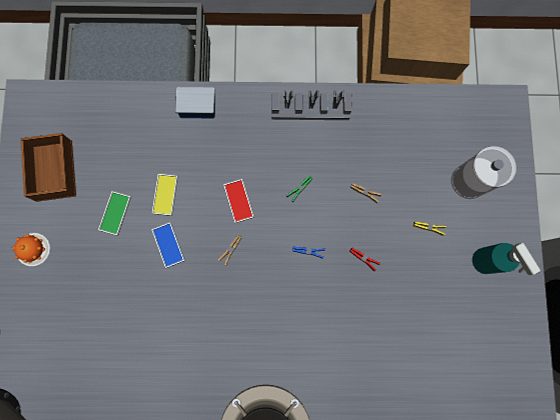

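```bash
cat > h.py <<'E'
from bench import r, eyes
import cv2, numpy as np
from scipy.spatial.transform import Rotation as R
HUE={'red':[(0,6),(172,180)],'blue':[(100,125)],'yellow':[(24,34)],'green':[(45,80)],'wood':[(10,19)]}
def cam(n,o=None):
    i=eyes.camera_info(n)
    if n!="wrist": return i['mtx'],i['extrinsics']
    T=np.eye(4);T[:3,:3]=R.from_rotvec(o['orientation']).as_matrix();T[:3,3]=o['tcp_pos']
    return i['mtx'],T@i['tool_from_camera']
def world(px,K,T,z):
    px=np.atleast_2d(px).astype(float)
    d=np.c_[px,np.ones(len(px))]@np.linalg.inv(K).T@T[:3,:3].T
    return T[:3,3]+d*((z-T[2,3])/d[:,2])[:,None]
def mask(img,c):
    h=cv2.cvtColor(img,cv2.COLOR_RGB2HSV);m=np.zeros(h.shape[:2],np.uint8)
    for a,b in HUE[c]: m|=cv2.inRange(h,(a,110,60),(b,255,255))
    return m
def find(n,amin=40,cols=HUE):
    """world min-area rectangles of coloured blobs: x,y,(long side angle deg),L,W"""
    o=r.get_obs();img=eyes.grab_frame(n);K,T=cam(n,o);out=[]
    for c in cols:
        k,l,st,_=cv2.connectedComponentsWithStats(mask(img,c))
        for j in range(1,k):
            if st[j,4]<amin: continue
            p=np.argwhere(l==j)[:,::-1]
            for z in (.003,.014):
                w=world(p,K,T,z)
                (x,y),(a,b),t=cv2.minAreaRect((w[:,:2]*1000).astype(np.float32))
                if a<b:a,b,t=b,a,t+90
                if (z<.01)==(st[j,4]/ (st[j,2]*st[j,3])>.9 or b>35):
                    m=w.mean(0)*1000
                    out.append((c,z,round(x,1),round(y,1),round((t+90)%180-90,1),round(a),round(b),m[:2].round(1),p.mean(0).round()))
    return img,out
E
python3 - <<'E'
from h import *
img,o=find("top")
for x in o:print(*x)
cv2.imwrite("pics/crop.png",cv2.resize(img[160:285,90:460],None,fx=2.1,fy=2.1,interpolation=2)[:,:,::-1])
E
```

```text
red 0.003 598.1 76.7 17.5 106 47 [597.8  76.7] [238. 200.]
red 0.014 455.8 -242.9 55.4 36 15 [ 455.3 -243.5] [357. 253.]
red 0.014 428.3 -282.4 58.9 35 26 [ 428.6 -282.1] [371. 263.]
blue 0.003 474.8 264.6 22.2 105 47 [474.8 264.6] [168. 245.]
blue 0.014 464.1 -89.8 79.1 35 15 [463.6 -90.3] [299. 249.]
yellow 0.003 614.0 279.5 -5.9 106 46 [613.6 279.5] [164. 194.]
yellow 0.014 534.3 -419.8 74.2 37 15 [ 532.7 -421.1] [421. 225.]
green 0.014 651.2 -110.2 -44.2 34 14 [ 651.  -109.5] [306. 181.]
green 0.003 561.1 413.4 -15.6 105 45 [560.8 413.5] [114. 213.]
wood 0.003 1069.5 -437.9 84.8 260 255 [1023.6 -372. ] [396.  58.]
wood 0.003 1115.3 -474.0 86.1 239 204 [1110.8 -474.6] [430.  30.]
wood 0.014 1047.4 -284.0 -1.6 212 23 [1058.2 -281.4] [365.  44.]
wood 0.003 695.8 617.3 8.6 167 116 [688.5 606.9] [ 47. 167.]
wood 0.003 460.1 642.8 22.7 75 67 [462.3 643. ] [ 26. 248.]
```

View pics/crop.png

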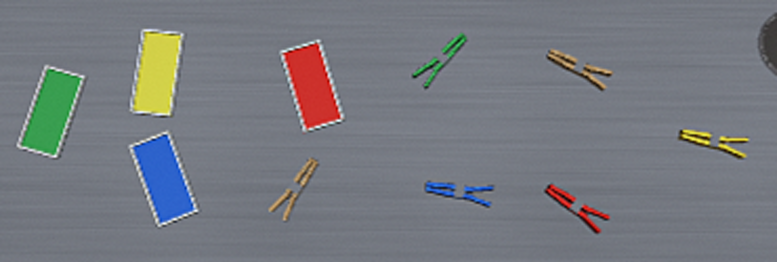

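View pics/scene0.png

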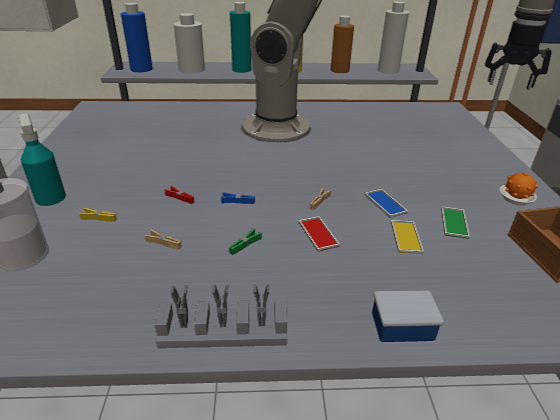

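```bash
cat >> h.py <<'E'
def pegs(n,cols=('red','blue','yellow','green'),rng=None):
    o=r.get_obs();img=eyes.grab_frame(n);K,T=cam(n,o);out={}
    for c in cols:
        k,l,st,_=cv2.connectedComponentsWithStats(mask(img,c));P=[]
        for j in range(1,k):
            if st[j,4]<12: continue
            w=world(np.argwhere(l==j)[:,::-1],K,T,.014)[:,:2]*1000
            if rng is not None and np.hypot(*(w.mean(0)-rng))>60: continue
            if min(cv2.minAreaRect(w.astype(np.float32))[1])<33: P.append(w)
        if not P: continue
        P=np.vstack(P); q=P.mean(0)
        P=P[np.hypot(*(P-np.median(P,0)).T)<70]
        u=np.linalg.svd(P-P.mean(0),full_matrices=False)[2][0]
        v=np.array([-u[1],u[0]]);s=(P-P.mean(0))@u;d=(P-P.mean(0))@v
        if np.ptp(d[s>s.max()-12])>np.ptp(d[s<s.min()+12]): u=-u;s=-s;v=-v;d=-d
        ctr=P.mean(0)+u*(s.max()+s.min())/2
        out[c]=(ctr.round(1),round(np.degrees(np.arctan2(u[1],u[0])),1),round(np.ptp(s)),round(np.ptp(d)))
    return img,out
E
python3 - <<'E'
from h import *
img,o=pegs("top")
for x in o.items():print(*x)
Rm=R.from_rotvec(r.get_obs()['orientation']).as_matrix();print(Rm.round(3))
E
```

```text
red (array([ 442.1, -262.7]), np.float64(55.3), 84, 26)
blue (array([ 459.9, -113.6]), np.float64(81.0), 83, 23)
yellow (array([ 527.1, -442.5]), np.float64(75.1), 84, 23)
green (array([633.7, -93. ]), np.float64(-43.7), 83, 21)
[[-0.911  0.412 -0.   ]
 [ 0.412  0.911 -0.001]
 [-0.    -0.001 -1.   ]]
```

Request:
step_arm --pt "0.25 -0.2 0 0 0 -0.1" --pt "0.25 -0.2 0 0 0 -0.1" --pt "0.25 -0.2 0 0 0 -0.1" --pt "0.25 -0.2 0 0 0 -0.1" --pt "0.25 -0.2 0 0 0 -0.1" --jaw 0 --squeeze 30

```text
clock: 0.62
tcp_pos: [0.4325, 0.4907, 0.2453]
orientation: [1.141, 2.924, -0.002]
contact_force: [0.9, -0.1, 0.6]
grip_width: 0.0854
gripper_force: 0.0
```

```bash
python3 -c "
from bench import r
print(r.get_obs()['joints'],r.tips_ahead)"
```

```text
[-1.04454093  0.44359813  0.13747825  1.61589213 -0.063305    1.08691918
 -0.06409304] 0.014
```

Request:
step_arm --pt "0.1 -0.3 0 0 0 -0.1" --pt "0.1 -0.3 0 0 0 -0.1" --pt "0.1 -0.3 0 0 0 -0.1" --pt "0.1 -0.3 0 0 0 -0.1" --pt "0.1 -0.3 0 0 0 -0.1"

```text
clock: 1.03
tcp_pos: [0.49, 0.3092, 0.2454]
orientation: [1.586, 2.71, -0.002]
contact_force: [1.3, -0.8, -0.4]
grip_width: 0.0855
gripper_force: 0.0
```

Request:
step_arm --pt "0 -0.33 0 0 0 -0.1" --pt "0 -0.33 0 0 0 -0.1" --pt "0 -0.33 0 0 0 -0.1" --pt "0 -0.33 0 0 0 -0.1" --pt "0 -0.33 0 0 0 -0.1"

```text
clock: 1.45
tcp_pos: [0.4877, 0.1132, 0.2453]
orientation: [1.988, 2.433, -0.001]
contact_force: [0.0, -0.1, -0.0]
grip_width: 0.0855
gripper_force: 0.0
```

Request:
step_arm --pt "-0.05 -0.32 -0.08 0 0 -0.1" --pt "-0.05 -0.32 -0.08 0 0 -0.1" --pt "-0.05 -0.32 -0.08 0 0 -0.1" --pt "-0.05 -0.32 -0.08 0 0 -0.1" --pt "-0.05 -0.32 -0.08 0 0 -0.1"

```text
clock: 1.87
tcp_pos: [0.4569, -0.0778, 0.1969]
orientation: [2.343, 2.093, -0.0]
contact_force: [0.6, -0.5, 0.7]
grip_width: 0.0858
gripper_force: 0.0
```

Request:
step_arm --pt "0 0 -0.05 0 0 0" --pt "0 0 -0.05 0 0 0" --pt "0 0 -0.05 0 0 0"

```text
clock: 2.12
tcp_pos: [0.4572, -0.075, 0.1666]
orientation: [-2.34, -2.093, 0.004]
contact_force: [0.2, 0.1, 0.8]
grip_width: 0.0854
gripper_force: 0.0
```

```bash
cat > near.py <<'E'
import sys
from h import *
c=sys.argv[1];ob=r.get_obs();x=R.from_rotvec(ob['orientation']).as_matrix()[:,0]
print('tcp',(ob['tcp_pos']*1000).round(1),'toolx',np.degrees(np.arctan2(x[1],x[0])).round(1))
img,o=pegs("wrist",(c,),ob['tcp_pos'][:2]*1000);print(o)
if len(sys.argv)>2: cv2.imwrite("pics/"+sys.argv[2],img[:,:,::-1])
E
python3 near.py blue w1.png
```

```text
tcp [457.2 -75.  166.6] toolx 83.6
{'blue': (array([ 459.1, -110.7]), np.float64(-106.1), 88, 17)}
```

View pics/w1.png

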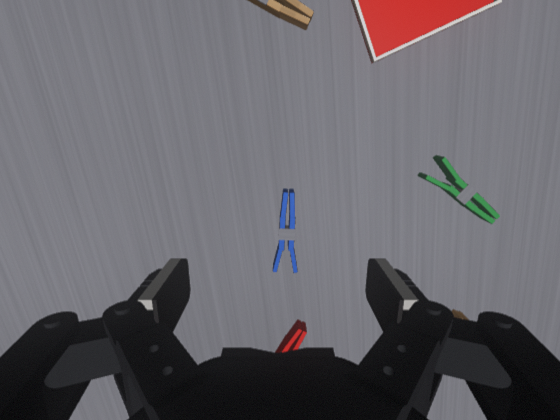

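Run:
```python
from h import *
img=cv2.imread("pics/w1.png")[:,:,::-1].copy()
k,l,st,ce=cv2.connectedComponentsWithStats(mask(img,'blue'))
print([(s.tolist(),c.round()) for s,c in zip(st,ce) if s[4]>5])
h=cv2.cvtColor(img,cv2.COLOR_RGB2HSV);print(h[250:268:4,274:300:3].tolist())
```

```text
[([0, 0, 560, 420, 234481], array([279., 209.])), ([280, 190, 8, 39, 198], array([283., 209.])), ([289, 190, 6, 39, 203], array([292., 210.])), ([273, 240, 12, 32, 164], array([278., 255.])), ([288, 240, 10, 33, 154], array([292., 255.]))]
[[[120, 13, 133], [113, 124, 84], [111, 175, 185], [112, 111, 142], [120, 14, 129], [111, 147, 166], [111, 176, 184], [120, 12, 129], [120, 14, 132]], [[116, 14, 129], [111, 172, 156], [111, 169, 180], [116, 14, 130], [116, 16, 130], [116, 14, 127], [111, 178, 185], [114, 33, 122], [120, 12, 131]], [[113, 49, 93], [111, 176, 185], [112, 77, 140], [116, 16, 131], [124, 14, 129], [120, 10, 127], [111, 176, 184], [112, 102, 125], [115, 12, 129]], [[112, 121, 82], [111, 177, 183], [120, 13, 135], [116, 14, 129], [120, 14, 130], [124, 14, 129], [111, 169, 171], [111, 168, 170], [124, 14, 131]], [[111, 178, 165], [111, 164, 173], [120, 13, 137], [120, 14, 130], [120, 12, 128], [120, 12, 127], [112, 94, 127], [111, 177, 183], [120, 12, 130]]]
```

```bash
sed -i 's/>60: continue/>110: continue/; s/K,T,.014)/K,T,.018)/; s/(a,110,60)/(a,110,110)/' h.py; python3 near.py blue
```

```text
tcp [458.3 -74.5 167.5] toolx 83.7
{'blue': (array([ 462.3, -110.7]), np.float64(81.7), 83, 25)}
```

Request:
step_arm --pt "0.007 -0.061 -0.06 0 0 -0.011" --pt "0.007 -0.061 -0.12 0 0 -0.011" --pt "0.007 -0.061 -0.18 0 0 -0.011" --pt "0.007 -0.061 -0.22 0 0 -0.011" --pt "0.007 -0.061 -0.22 0 0 -0.011"

```text
clock: 2.63
tcp_pos: [0.4608, -0.1101, 0.0325]
orientation: [-2.371, -2.054, 0.006]
contact_force: [0.2, 0.1, -0.5]
grip_width: 0.0852
gripper_force: 0.0
```

Request:
step_arm --pt "0 0 -0.012 0 0 0" --pt "0 0 -0.025 0 0 0" --pt "0 0 -0.025 0 0 0"

```text
clock: 2.88
tcp_pos: [0.4635, -0.1111, 0.0209]
orientation: [2.375, 2.055, 0.003]
contact_force: [-0.5, 0.3, -1.0]
grip_width: 0.0854
gripper_force: 0.0
```

```bash
python3 near.py blue w2.png
```

```text
tcp [ 463.5 -111.1   20.9] toolx 81.7
{'blue': (array([ 462.4, -110.8]), np.float64(81.5), 84, 25)}
```

View pics/w2.png

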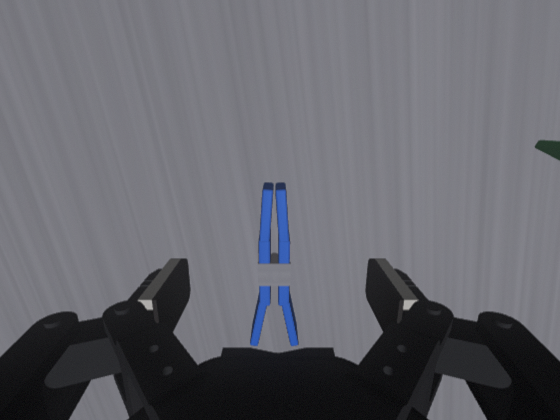

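Request:
step_arm --pt "0 0 0 0 0 0" --pt "0 0 0 0 0 0" --pt "0 0 0 0 0 0" --pt "0 0 0 0 0 0" --pt "0 0 0 0 0 0" --jaw 1 --squeeze 30

```text
clock: 3.35
tcp_pos: [0.4626, -0.1115, 0.0206]
orientation: [2.376, 2.054, 0.001]
contact_force: [0.1, 0.9, -0.1]
grip_width: 0.0255
gripper_force: 0.0
```

Request:
step_arm --pt "0 0 0 0 0 0" --pt "0 0 0 0 0 0" --pt "0 0 0 0 0 0"

```text
clock: 3.6
tcp_pos: [0.4625, -0.1116, 0.0206]
orientation: [2.377, 2.054, 0.001]
contact_force: [-0.4, 1.0, 4.8]
grip_width: 0.0141
gripper_force: 31.3
```

Request:
step_arm --pt "0 0 0.05 0 0 0" --pt "0 0 0.1 0 0 0" --pt "0 0 0.15 0 0 0" --pt "0 0 0.15 0 0 0"

```text
clock: 3.93
tcp_pos: [0.4651, -0.1124, 0.1145]
orientation: [2.374, 2.05, 0.008]
contact_force: [0.3, -0.1, -0.2]
grip_width: 0.0139
gripper_force: 30.6
```

Request:
step_arm --pt "0.02 0.313 0 0 0 -0.165" --pt "0.02 0.313 0 0 0 -0.165" --pt "0.02 0.313 0 0 0 -0.165" --pt "0.02 0.313 0 0 0 -0.165" --pt "0.02 0.313 0 0 0 -0.165"

```text
clock: 4.35
tcp_pos: [0.474, 0.0798, 0.1098]
orientation: [-2.826, -1.371, 0.0]
contact_force: [0.6, -0.6, -1.1]
grip_width: 0.0137
gripper_force: 30.6
```

Request:
step_arm --pt "0 0.313 0 0 0 -0.165" --pt "0 0.313 0 0 0 -0.165" --pt "0 0.313 0 0 0 -0.165" --pt "0 0.313 0 0 0 -0.165" --pt "0 0.313 0 0 0 -0.165"

```text
clock: 4.77
tcp_pos: [0.4731, 0.2704, 0.1094]
orientation: [-3.081, -0.607, 0.0]
contact_force: [-0.1, 1.4, 0.0]
grip_width: 0.0139
gripper_force: 30.6
```

Request:
step_arm --pt "0 0 0 0 0 0" --pt "0 0 0 0 0 0"

```text
clock: 4.93
tcp_pos: [0.4737, 0.2653, 0.1095]
orientation: [3.08, 0.613, -0.001]
contact_force: [-0.2, -1.3, -0.5]
grip_width: 0.0143
gripper_force: 30.6
```

```bash
python3 near.py blue w3.png
```

```text
tcp [473.7 265.3 109.5] toolx 22.5
{'blue': (array([393.4, 231.5]), np.float64(22.6), 58, 40)}
```

View pics/w3.png

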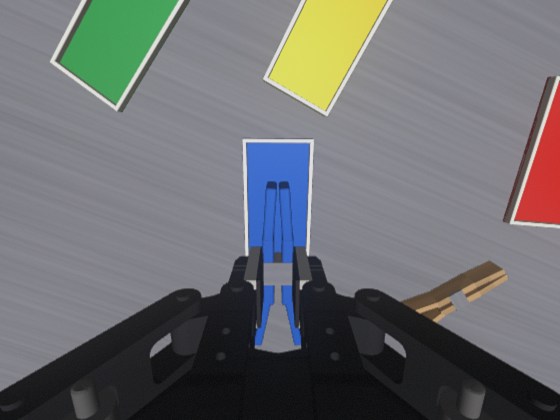

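Request:
step_arm --pt "0.001 0 -0.06 0 0 0" --pt "0.001 0 -0.11 0 0 0" --pt "0.001 0 -0.135 0 0 0" --pt "0.001 0 -0.142 0 0 0" --pt "0.001 0 -0.142 0 0 0"

```text
clock: 5.4
tcp_pos: [0.4745, 0.2611, 0.0247]
orientation: [3.082, 0.602, -0.004]
contact_force: [0.6, 0.6, 0.6]
grip_width: 0.0145
gripper_force: 30.6
```

Request:
step_arm --pt "0 0 0 0 0 0" --pt "0 0 0 0 0 0" --pt "0 0 0 0 0 0" --jaw 0.5

```text
clock: 5.65
tcp_pos: [0.4755, 0.2634, 0.0257]
orientation: [-3.083, -0.605, -0.002]
contact_force: [-0.8, 0.3, -0.3]
grip_width: 0.0427
gripper_force: 0.0
```

Request:
step_arm --pt "0 0 0 0 0 0" --pt "0 0 0.06 0 0 0" --pt "0 0 0.12 0 0 0" --pt "0 0 0.18 0 0 0" --pt "0 0 0.18 0 0 0"

```text
clock: 6.07
tcp_pos: [0.4786, 0.2651, 0.139]
orientation: [-3.079, -0.605, -0.013]
contact_force: [1.8, 0.8, -0.6]
grip_width: 0.0424
gripper_force: 0.0
```

```bash
python3 near.py blue w4.png
```

```text
tcp [478.6 265.1 139. ] toolx 22.2
{}
```

View pics/w4.png

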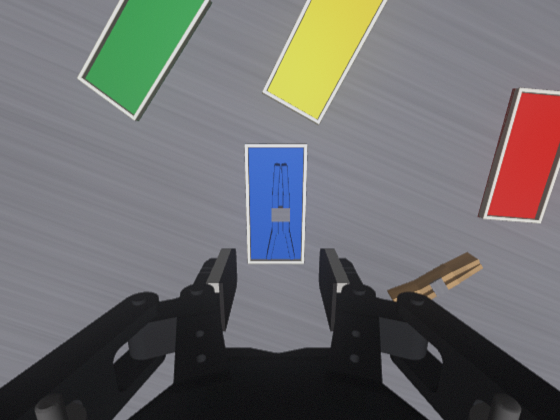

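Request:
step_arm --pt "0 -0.29 0.02 0 0 0.061" --pt "0 -0.29 0.02 0 0 0.061" --pt "0 -0.29 0.02 0 0 0.061" --pt "0 -0.29 0.02 0 0 0.061" --pt "0 -0.29 0.02 0 0 0.061" --jaw 0

```text
clock: 6.53
tcp_pos: [0.4738, 0.0827, 0.1453]
orientation: [3.013, 0.886, -0.002]
contact_force: [0.8, -0.9, -0.2]
grip_width: 0.0858
gripper_force: 0.0
```

Request:
step_arm --pt "0 -0.29 0 0 0 0.061" --pt "0 -0.29 0 0 0 0.061" --pt "0 -0.29 0 0 0 0.061" --pt "0 -0.29 0 0 0 0.061" --pt "0 -0.29 0 0 0 0.061"

```text
clock: 6.95
tcp_pos: [0.4737, -0.0913, 0.1453]
orientation: [2.913, 1.168, -0.0]
contact_force: [1.3, 0.2, 0.8]
grip_width: 0.0855
gripper_force: 0.0
```

Request:
step_arm --pt "-0.05 -0.29 0 0 0 0.061" --pt "-0.05 -0.29 0 0 0 0.061" --pt "-0.05 -0.29 0 0 0 0.061" --pt "-0.05 -0.29 0 0 0 0.061" --pt "-0.05 -0.29 0 0 0 0.061"

```text
clock: 7.37
tcp_pos: [0.4426, -0.2643, 0.1453]
orientation: [2.787, 1.444, -0.002]
contact_force: [-0.1, -0.4, -0.3]
grip_width: 0.0858
gripper_force: 0.0
```

Request:
step_arm --pt "0 0 -0.02 0 0 0" --pt "0 0 -0.02 0 0 0" --pt "0 0 -0.02 0 0 0"

```text
clock: 7.62
tcp_pos: [0.4445, -0.2561, 0.1318]
orientation: [-2.78, -1.456, 0.003]
contact_force: [1.1, 0.2, 0.4]
grip_width: 0.0856
gripper_force: 0.0
```

```bash
python3 near.py red; python3 near.py red
```

```text
tcp [ 444.5 -256.1  131.8] toolx 55.3
{'red': (array([ 444.8, -260.4]), np.float64(56.1), 84, 25)}
tcp [ 445.  -256.   132.2] toolx 55.3
{'red': (array([ 444.9, -260.3]), np.float64(56.3), 84, 24)}
```

Request:
step_arm --pt "0 -0.007 -0.05 0 0 0.005" --pt "0 -0.007 -0.1 0 0 0.005" --pt "0 -0.007 -0.15 0 0 0.005" --pt "0 -0.007 -0.175 0 0 0.005" --pt "0 -0.007 -0.186 0 0 0.005"

```text
clock: 8.13
tcp_pos: [0.4443, -0.26, 0.0194]
orientation: [-2.768, -1.48, 0.003]
contact_force: [-0.2, 0.9, 0.6]
grip_width: 0.0853
gripper_force: 0.0
```

Request:
step_arm --pt "0 0 0 0 0 0" --pt "0 0 0 0 0 0" --pt "0 0 0 0 0 0" --pt "0 0 0 0 0 0" --pt "0 0 0 0 0 0" --jaw 1

```text
clock: 8.55
tcp_pos: [0.4458, -0.2624, 0.0225]
orientation: [2.771, 1.477, 0.002]
contact_force: [0.1, -0.0, -0.7]
grip_width: 0.0255
gripper_force: 0.0
```

Request:
step_arm --pt "0 0 0 0 0 0" --pt "0 0 0 0 0 0" --pt "0 0 0 0 0 0" --pt "0 0 0 0 0 0"

```text
clock: 8.88
tcp_pos: [0.4456, -0.2623, 0.0224]
orientation: [2.772, 1.478, 0.002]
contact_force: [-0.8, 0.7, 6.5]
grip_width: 0.0141
gripper_force: 31.1
```

Request:
step_arm --pt "0 0 0.05 0 0 0" --pt "0 0 0.1 0 0 0" --pt "0 0 0.15 0 0 0" --pt "0 0 0.15 0 0 0"

```text
clock: 9.22
tcp_pos: [0.4475, -0.2641, 0.1163]
orientation: [2.768, 1.474, 0.008]
contact_force: [0.5, -0.5, -0.4]
grip_width: 0.0137
gripper_force: 30.3
```

Request:
step_arm --pt "0.127 0.282 0 0 0 -0.1075" --pt "0.127 0.282 0 0 0 -0.1075" --pt "0.127 0.282 0 0 0 -0.1075" --pt "0.127 0.282 0 0 0 -0.1075" --pt "0.127 0.282 0 0 0 -0.1075"

```text
clock: 9.63
tcp_pos: [0.5235, -0.0868, 0.1113]
orientation: [-2.977, -0.999, -0.002]
contact_force: [0.2, -0.5, -1.4]
grip_width: 0.0143
gripper_force: 30.3
```

Request:
step_arm --pt "0.127 0.282 0 0 0 -0.1075" --pt "0.127 0.282 0 0 0 -0.1075" --pt "0.127 0.282 0 0 0 -0.1075" --pt "0.127 0.282 0 0 0 -0.1075" --pt "0.127 0.282 0 0 0 -0.1075"

```text
clock: 10.05
tcp_pos: [0.5991, 0.0836, 0.111]
orientation: [-3.102, -0.486, -0.002]
contact_force: [0.1, 1.3, -0.8]
grip_width: 0.0139
gripper_force: 30.3
```

Request:
step_arm --pt "0 0 0 0 0 0" --pt "0 0 0 0 0 0" --pt "0 0 0 0 0 0"

```text
clock: 10.3
tcp_pos: [0.5968, 0.075, 0.1115]
orientation: [3.105, 0.474, -0.001]
contact_force: [-0.6, -0.7, 0.0]
grip_width: 0.014
gripper_force: 30.3
```

```bash
python3 near.py red w5.png
```

```text
tcp [596.8  75.  111.5] toolx 17.4
{'red': (array([514.3,  48.8]), np.float64(17.3), 59, 40)}
```

View pics/w5.png

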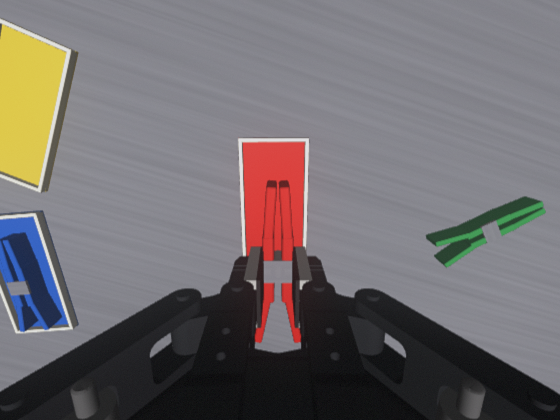

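Request:
step_arm --pt "0.002 0.003 -0.06 0 0 0" --pt "0.002 0.003 -0.11 0 0 0" --pt "0.002 0.003 -0.135 0 0 0" --pt "0.002 0.003 -0.143 0 0 0" --pt "0.002 0.003 -0.143 0 0 0"

```text
clock: 10.77
tcp_pos: [0.5976, 0.0762, 0.0261]
orientation: [-3.105, -0.471, 0.003]
contact_force: [0.1, 0.0, -0.6]
grip_width: 0.0141
gripper_force: 30.3
```

Request:
step_arm --pt "0 0 0 0 0 0" --pt "0 0 0 0 0 0" --pt "0 0 0 0 0 0" --jaw 0.5

```text
clock: 11.02
tcp_pos: [0.5989, 0.0774, 0.0263]
orientation: [3.105, 0.474, 0.001]
contact_force: [-0.0, 0.7, -0.2]
grip_width: 0.0427
gripper_force: 0.0
```

Request:
step_arm --pt "0 0 0 0 0 0" --pt "0 0 0.06 0 0 0" --pt "0 0 0.12 0 0 0" --pt "0 0 0.18 0 0 0" --pt "0 0 0.18 0 0 0"

```text
clock: 11.43
tcp_pos: [0.6025, 0.0773, 0.1403]
orientation: [-3.105, -0.474, -0.016]
contact_force: [1.8, -1.7, -0.4]
grip_width: 0.0425
gripper_force: 0.0
```

```bash
python3 near.py green w6.png
```

```text
tcp [602.5  77.3 140.3] toolx 17.4
{}
```

View pics/w6.png

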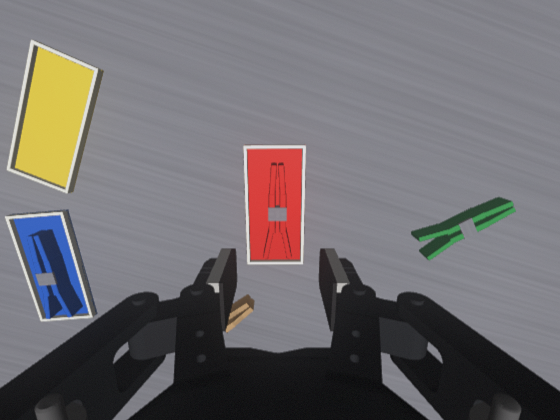

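Request:
step_arm --pt "0.062 -0.28 0 0 0 -0.19" --pt "0.062 -0.28 0 0 0 -0.19" --pt "0.062 -0.28 0 0 0 -0.19" --pt "0.062 -0.28 0 0 0 -0.19" --pt "0.062 -0.28 0 0 0 -0.19" --jaw 0

```text
clock: 11.9
tcp_pos: [0.635, -0.0997, 0.1342]
orientation: [3.099, -0.482, 0.003]
contact_force: [0.5, -1.0, -0.0]
grip_width: 0.0855
gripper_force: 0.0
```

Request:
step_arm --pt "0 0 0 0 0 -0.15" --pt "0 0 0 0 0 -0.15" --pt "0 0 0 0 0 -0.15" --pt "0 0 0 0 0 -0.15" --pt "0 0 0 0 0 -0.15"

```text
clock: 12.32
tcp_pos: [0.6352, -0.0897, 0.1323]
orientation: [2.912, -1.175, -0.003]
contact_force: [-0.6, -0.6, -1.1]
grip_width: 0.0857
gripper_force: 0.0
```

Request:
step_arm --pt "0 0 0 0 0 0" --pt "0 0 0 0 0 0" --pt "0 0 0 0 0 0"

```text
clock: 12.57
tcp_pos: [0.6357, -0.0899, 0.1336]
orientation: [-2.916, 1.168, 0.0]
contact_force: [0.7, 0.2, -0.1]
grip_width: 0.0856
gripper_force: 0.0
```

```bash
python3 near.py green; python3 near.py green
```

```text
tcp [635.7 -89.9 133.6] toolx -43.7
{'green': (array([636.4, -90.7]), np.float64(-43.5), 83, 23)}
tcp [635.7 -90.  133.7] toolx -43.7
{'green': (array([636.4, -90.8]), np.float64(-43.4), 83, 24)}
```

Request:
step_arm --pt "0.001 -0.001 -0.05 0 0 0.001" --pt "0.001 -0.001 -0.1 0 0 0.001" --pt "0.001 -0.001 -0.15 0 0 0.001" --pt "0.001 -0.001 -0.177 0 0 0.001" --pt "0.001 -0.001 -0.188 0 0 0.001"

```text
clock: 13.08
tcp_pos: [0.6349, -0.09, 0.0184]
orientation: [2.917, -1.166, -0.006]
contact_force: [0.0, 0.4, -0.9]
grip_width: 0.0855
gripper_force: 0.0
```

Request:
step_arm --pt "0 0 0 0 0 0" --pt "0 0 0 0 0 0" --pt "0 0 0 0 0 0" --pt "0 0 0 0 0 0" --pt "0 0 0 0 0 0" --jaw 1

```text
clock: 13.5
tcp_pos: [0.6372, -0.0907, 0.0222]
orientation: [-2.916, 1.166, -0.003]
contact_force: [0.2, 0.3, -1.1]
grip_width: 0.0256
gripper_force: 0.0
```

Request:
step_arm --pt "0 0 0 0 0 0" --pt "0 0 0 0 0 0" --pt "0 0 0 0 0 0" --pt "0 0 0 0 0 0"

```text
clock: 13.83
tcp_pos: [0.637, -0.0906, 0.0219]
orientation: [-2.916, 1.166, -0.002]
contact_force: [-1.2, 0.9, 6.5]
grip_width: 0.0145
gripper_force: 31.4
```

Request:
step_arm --pt "0 0 0.05 0 0 0" --pt "0 0 0.1 0 0 0" --pt "0 0 0.15 0 0 0" --pt "0 0 0.15 0 0 0"

```text
clock: 14.17
tcp_pos: [0.6391, -0.0922, 0.1166]
orientation: [-2.915, 1.167, -0.012]
contact_force: [0.7, -1.4, -1.4]
grip_width: 0.014
gripper_force: 30.6
```

Request:
step_arm --pt "-0.042 0.28 0 0 0 0.052" --pt "-0.042 0.28 0 0 0 0.052" --pt "-0.042 0.28 0 0 0 0.052" --pt "-0.042 0.28 0 0 0 0.052" --pt "-0.042 0.28 0 0 0 0.052"

```text
clock: 14.58
tcp_pos: [0.6101, 0.0883, 0.1091]
orientation: [-3.004, 0.906, 0.007]
contact_force: [0.6, 1.2, -0.5]
grip_width: 0.0141
gripper_force: 30.6
```

Request:
step_arm --pt "-0.042 0.28 0 0 0 0.052" --pt "-0.042 0.28 0 0 0 0.052" --pt "-0.042 0.28 0 0 0 0.052" --pt "-0.042 0.28 0 0 0 0.052" --pt "-0.042 0.28 0 0 0 0.052"

```text
clock: 15.0
tcp_pos: [0.5838, 0.2564, 0.1093]
orientation: [-3.068, 0.657, 0.005]
contact_force: [-0.7, 1.8, -1.8]
grip_width: 0.014
gripper_force: 30.6
```

Request:
step_arm --pt "-0.042 0.28 0 0 0 0.052" --pt "-0.042 0.28 0 0 0 0.052" --pt "-0.042 0.28 0 0 0 0.052" --pt "-0.042 0.28 0 0 0 0.052" --pt "-0.042 0.28 0 0 0 0.052"

```text
clock: 15.42
tcp_pos: [0.5572, 0.4245, 0.1093]
orientation: [-3.111, 0.404, 0.005]
contact_force: [-1.6, 1.6, -0.4]
grip_width: 0.0142
gripper_force: 30.6
```

Request:
step_arm --pt "0 0 0 0 0 0" --pt "0 0 0 0 0 0" --pt "0 0 0 0 0 0"

```text
clock: 15.67
tcp_pos: [0.5614, 0.4112, 0.1109]
orientation: [3.111, -0.428, 0.001]
contact_force: [0.5, 0.1, -0.1]
grip_width: 0.0139
gripper_force: 30.6
```

```bash
python3 near.py green w7.png
```

```text
tcp [561.4 411.2 110.9] toolx -15.7
{'green': (array([475.3, 435.3]), np.float64(-15.7), 58, 40)}
```

View pics/w7.png

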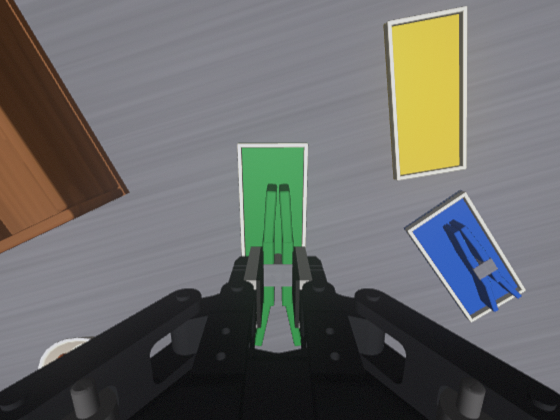

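Request:
step_arm --pt "0 0.004 -0.06 0 0 0" --pt "0 0.004 -0.11 0 0 0" --pt "0 0.004 -0.135 0 0 0" --pt "0 0.004 -0.143 0 0 0" --pt "0 0.004 -0.143 0 0 0"

```text
clock: 16.13
tcp_pos: [0.5608, 0.414, 0.0252]
orientation: [3.111, -0.427, -0.002]
contact_force: [0.2, -0.4, -0.5]
grip_width: 0.0138
gripper_force: 31.4
```

Request:
step_arm --pt "0 0 0 0 0 0" --pt "0 0 0 0 0 0" --pt "0 0 0 0 0 0" --jaw 0.5

```text
clock: 16.38
tcp_pos: [0.5614, 0.4155, 0.0258]
orientation: [-3.112, 0.425, -0.001]
contact_force: [-0.0, -0.5, -0.9]
grip_width: 0.0427
gripper_force: 0.0
```

Request:
step_arm --pt "0 0 0 0 0 0" --pt "0 0 0.06 0 0 0" --pt "0 0 0.12 0 0 0" --pt "0 0 0.18 0 0 0" --pt "0 0 0.18 0 0 0"

```text
clock: 16.8
tcp_pos: [0.5649, 0.4166, 0.1411]
orientation: [-3.106, 0.424, -0.014]
contact_force: [2.2, 0.1, 0.3]
grip_width: 0.0428
gripper_force: 0.0
```

```bash
python3 near.py yellow w8.png
```

```text
tcp [564.9 416.6 141.1] toolx -15.6
{}
```

View pics/w8.png

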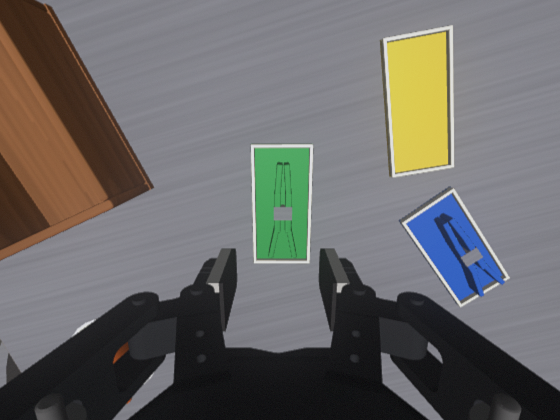

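Request:
step_arm --pt "0 -0.285 0.05 0 0 0.101" --pt "0 -0.285 0.05 0 0 0.101" --pt "0 -0.285 0.05 0 0 0.101" --pt "0 -0.285 0.05 0 0 0.101" --pt "0 -0.285 0.05 0 0 0.101" --jaw 0

```text
clock: 17.27
tcp_pos: [0.5611, 0.2355, 0.1645]
orientation: [3.139, 0.056, 0.001]
contact_force: [0.2, -1.2, 0.7]
grip_width: 0.0853
gripper_force: 0.0
```

Request:
step_arm --pt "0 -0.285 0 0 0 0.101" --pt "0 -0.285 0 0 0 0.101" --pt "0 -0.285 0 0 0 0.101" --pt "0 -0.285 0 0 0 0.101" --pt "0 -0.285 0 0 0 0.101"

```text
clock: 17.68
tcp_pos: [0.5598, 0.0645, 0.1637]
orientation: [3.09, 0.55, 0.0]
contact_force: [-0.3, -0.5, -0.3]
grip_width: 0.0854
gripper_force: 0.0
```

Request:
step_arm --pt "0 -0.285 0 0 0 0.101" --pt "0 -0.285 0 0 0 0.101" --pt "0 -0.285 0 0 0 0.101" --pt "0 -0.285 0 0 0 0.101" --pt "0 -0.285 0 0 0 0.101"

```text
clock: 18.1
tcp_pos: [0.5592, -0.1065, 0.1638]
orientation: [2.963, 1.031, -0.0]
contact_force: [-0.4, -1.4, 0.3]
grip_width: 0.0852
gripper_force: 0.0
```

Request:
step_arm --pt "0 -0.285 0 0 0 0.101" --pt "0 -0.285 0 0 0 0.101" --pt "0 -0.285 0 0 0 0.101" --pt "0 -0.285 0 0 0 0.101" --pt "0 -0.285 0 0 0 0.101"

```text
clock: 18.52
tcp_pos: [0.5582, -0.2775, 0.1637]
orientation: [2.762, 1.486, -0.004]
contact_force: [-2.4, -0.8, 1.0]
grip_width: 0.0856
gripper_force: 0.0
```

Request:
step_arm --pt "-0.05 -0.25 -0.02 0 0 0.1" --pt "-0.05 -0.25 -0.02 0 0 0.1" --pt "-0.05 -0.25 -0.02 0 0 0.1" --pt "-0.05 -0.25 -0.02 0 0 0.1" --pt "-0.05 -0.25 -0.02 0 0 0.1"

```text
clock: 18.93
tcp_pos: [0.5263, -0.4255, 0.1507]
orientation: [2.497, 1.903, -0.007]
contact_force: [-0.7, -0.6, 0.1]
grip_width: 0.0851
gripper_force: 0.0
```

Request:
step_arm --pt "0 0 0 0 0 0" --pt "0 0 0 0 0 0" --pt "0 0 0 0 0 0"

```text
clock: 19.18
tcp_pos: [0.5319, -0.4159, 0.1505]
orientation: [-2.486, -1.919, -0.001]
contact_force: [-0.3, -0.3, 0.3]
grip_width: 0.0855
gripper_force: 0.0
```

```bash
python3 near.py yellow w9.png;python3 near.py yellow
```

```text
tcp [ 531.9 -415.9  150.5] toolx 75.3
{'yellow': (array([ 530.2, -440.2]), np.float64(77.4), 83, 24)}
tcp [ 532.  -415.9  150.7] toolx 75.3
{'yellow': (array([ 530.2, -440.3]), np.float64(77.4), 83, 24)}
```

View pics/w9.png

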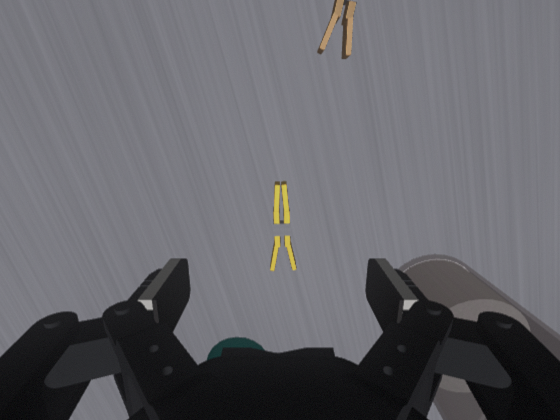

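Run:
```python
from h import *
K,T=cam("top")
print(world([(453,185),(462,197),(473,255),(480,271),(430,228)],K,T,0).round(3))
```

```text
[[ 0.647 -0.518  0.   ]
 [ 0.613 -0.542  0.   ]
 [ 0.453 -0.562  0.   ]
 [ 0.41  -0.578  0.   ]
 [ 0.526 -0.449  0.   ]]
```

Request:
step_arm --pt "-0.003 -0.0405 -0.04 0 0 0.012" --pt "-0.003 -0.0405 -0.09 0 0 0.012" --pt "-0.003 -0.0405 -0.14 0 0 0.012" --pt "-0.003 -0.0405 -0.19 0 0 0.012" --pt "-0.003 -0.0405 -0.205 0 0 0.012"

```text
clock: 19.7
tcp_pos: [0.5277, -0.439, 0.0235]
orientation: [-2.446, -1.961, 0.001]
contact_force: [0.2, 0.7, -0.9]
grip_width: 0.0853
gripper_force: 0.0
```

Request:
step_arm --pt "0 0 -0.011 0 0 0" --pt "0 0 -0.011 0 0 0"

```text
clock: 19.87
tcp_pos: [0.5292, -0.4417, 0.0211]
orientation: [-2.451, -1.964, 0.0]
contact_force: [-0.5, 1.1, 1.2]
grip_width: 0.0858
gripper_force: 0.0
```

Request:
step_arm --pt "0 0 0 0 0 0" --pt "0 0 0 0 0 0" --pt "0 0 0 0 0 0" --pt "0 0 0 0 0 0" --pt "0 0 0 0 0 0" --jaw 1

```text
clock: 20.28
tcp_pos: [0.5294, -0.4428, 0.0224]
orientation: [2.452, 1.963, 0.001]
contact_force: [0.4, -0.7, -0.1]
grip_width: 0.0257
gripper_force: 0.0
```

Request:
step_arm --pt "0 0 0 0 0 0" --pt "0 0 0 0 0 0" --pt "0 0 0 0 0 0" --pt "0 0 0 0 0 0"

```text
clock: 20.62
tcp_pos: [0.5294, -0.4428, 0.0222]
orientation: [2.452, 1.963, 0.001]
contact_force: [-0.5, 1.5, 5.2]
grip_width: 0.0137
gripper_force: 31.3
```

Request:
step_arm --pt "0 0 0.05 0 0 0" --pt "0 0 0.1 0 0 0" --pt "0 0 0.15 0 0 0" --pt "0 0 0.15 0 0 0"

```text
clock: 20.95
tcp_pos: [0.5311, -0.4454, 0.1176]
orientation: [2.446, 1.957, 0.003]
contact_force: [-0.3, -1.8, 0.9]
grip_width: 0.014
gripper_force: 30.7
```

Request:
step_arm --pt "0.035 0.301 0 0 0 -0.116" --pt "0.035 0.301 0 0 0 -0.116" --pt "0.035 0.301 0 0 0 -0.116" --pt "0.035 0.301 0 0 0 -0.116" --pt "0.035 0.301 0 0 0 -0.116"

```text
clock: 21.37
tcp_pos: [0.5512, -0.2542, 0.1101]
orientation: [-2.759, -1.493, -0.001]
contact_force: [-0.1, -0.2, -0.6]
grip_width: 0.0139
gripper_force: 30.6
```

Request:
step_arm --pt "0.035 0.301 0 0 0 -0.116" --pt "0.035 0.301 0 0 0 -0.116" --pt "0.035 0.301 0 0 0 -0.116" --pt "0.035 0.301 0 0 0 -0.116" --pt "0.035 0.301 0 0 0 -0.116"

```text
clock: 21.78
tcp_pos: [0.5716, -0.0735, 0.1103]
orientation: [-2.984, -0.97, 0.001]
contact_force: [0.3, 1.2, -0.4]
grip_width: 0.0137
gripper_force: 30.6
```

Request:
step_arm --pt "0.035 0.301 0 0 0 -0.116" --pt "0.035 0.301 0 0 0 -0.116" --pt "0.035 0.301 0 0 0 -0.116" --pt "0.035 0.301 0 0 0 -0.116" --pt "0.035 0.301 0 0 0 -0.116"

```text
clock: 22.2
tcp_pos: [0.5921, 0.1076, 0.1103]
orientation: [-3.112, -0.415, 0.001]
contact_force: [0.3, 1.1, 0.3]
grip_width: 0.0142
gripper_force: 30.6
```

Request:
step_arm --pt "0.035 0.301 0 0 0 -0.116" --pt "0.035 0.301 0 0 0 -0.116" --pt "0.035 0.301 0 0 0 -0.116" --pt "0.035 0.301 0 0 0 -0.116" --pt "0.035 0.301 0 0 0 -0.116"

```text
clock: 22.62
tcp_pos: [0.6121, 0.2886, 0.11]
orientation: [-3.136, 0.154, 0.002]
contact_force: [-0.2, 1.6, -0.2]
grip_width: 0.014
gripper_force: 30.6
```

Request:
step_arm --pt "0 0 0 0 0 0" --pt "0 0 0 0 0 0" --pt "0 0 0 0 0 0"

```text
clock: 22.87
tcp_pos: [0.6129, 0.278, 0.1113]
orientation: [3.136, -0.171, -0.0]
contact_force: [-0.0, -0.4, -1.1]
grip_width: 0.014
gripper_force: 30.6
```

```bash
python3 near.py yellow w10.png
```

```text
tcp [612.9 278.  111.3] toolx -6.2
{'yellow': (array([530. , 286.9]), np.float64(-6.3), 58, 40)}
```

View pics/w10.png

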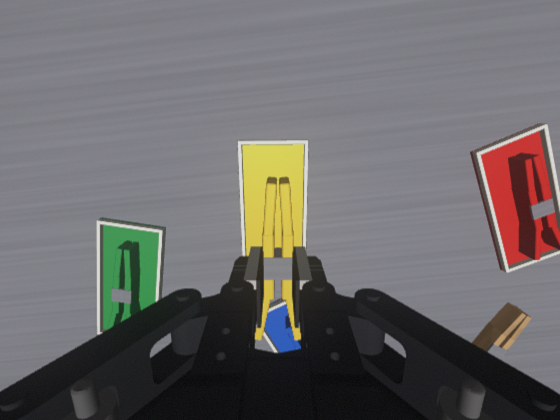

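Request:
step_arm --pt "0 0.004 -0.06 0 0 0.001" --pt "0 0.004 -0.11 0 0 0.001" --pt "0 0.004 -0.135 0 0 0.001" --pt "0 0.004 -0.143 0 0 0.001" --pt "0 0.004 -0.143 0 0 0.001"

```text
clock: 23.33
tcp_pos: [0.6125, 0.2803, 0.0258]
orientation: [3.136, -0.168, -0.003]
contact_force: [0.5, -0.9, 0.6]
grip_width: 0.0136
gripper_force: 31.0
```

Request:
step_arm --pt "0 0 0 0 0 0" --pt "0 0 0 0 0 0" --pt "0 0 0 0 0 0" --jaw 0.5

```text
clock: 23.58
tcp_pos: [0.6136, 0.2818, 0.0265]
orientation: [-3.137, 0.165, -0.002]
contact_force: [-0.1, 0.4, 0.4]
grip_width: 0.0425
gripper_force: 0.0
```

Request:
step_arm --pt "0 0 0 0 0 0" --pt "0 0 0.06 0 0 0" --pt "0 0 0.12 0 0 0" --pt "0 0 0.18 0 0 0" --pt "0 0 0.18 0 0 0"

```text
clock: 24.0
tcp_pos: [0.6172, 0.2823, 0.1414]
orientation: [-3.133, 0.165, -0.016]
contact_force: [1.6, -0.4, 0.4]
grip_width: 0.0426
gripper_force: 0.0
```

Request:
step_arm --pt "0.05 -0.3 0.1 0 0 0" --pt "0.05 -0.3 0.1 0 0 0" --pt "0.05 -0.3 0.1 0 0 0" --pt "0.05 -0.3 0.1 0 0 0" --pt "0.05 -0.3 0.1 0 0 0"

```text
clock: 24.42
tcp_pos: [0.6436, 0.0966, 0.1959]
orientation: [3.136, -0.171, 0.005]
contact_force: [0.6, -0.9, 0.6]
grip_width: 0.0424
gripper_force: 0.0
```

Request:
step_arm --pt "0.05 -0.3 0.1 0 0 0" --pt "0.05 -0.3 0.1 0 0 0" --pt "0.05 -0.3 0.1 0 0 0" --pt "0.05 -0.3 0.1 0 0 0" --pt "0.05 -0.3 0.1 0 0 0"

```text
clock: 24.83
tcp_pos: [0.6729, -0.0835, 0.2559]
orientation: [3.135, -0.171, 0.004]
contact_force: [-0.7, -1.1, 1.0]
grip_width: 0.0426
gripper_force: 0.0
```

Run:
```python
from h import *
img=eyes.grab_frame("top")
cv2.imwrite("pics/end.png",cv2.resize(img[160:285,90:260],None,fx=4.4,fy=4.4,interpolation=2)[:,:,::-1])
```

```text
(no output)
```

View pics/end.png

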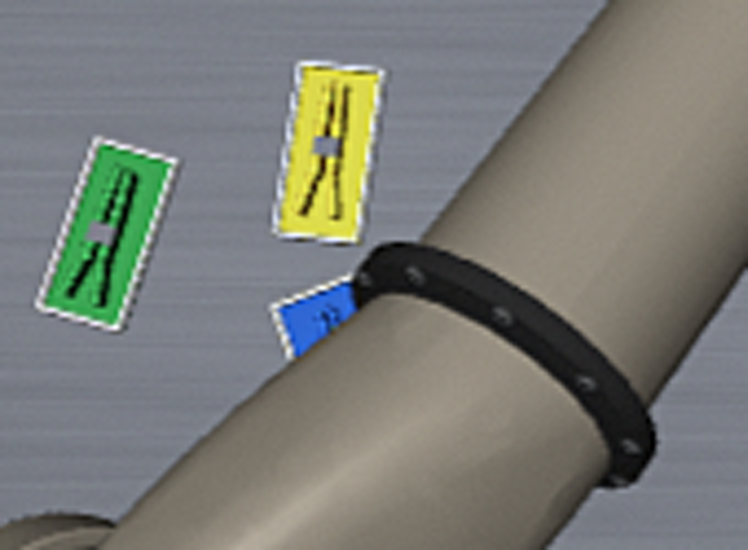

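Request:
step_arm --pt "0 0 0 0 0 0" --pt "0 0 0 0 0 0" --pt "0 0 0 0 0 0"

```text
clock: 25.13
tcp_pos: [0.673, -0.0757, 0.2529]
orientation: [-3.136, 0.161, 0.002]
contact_force: [0.2, 0.2, -0.3]
grip_width: 0.0425
gripper_force: 0.0
```

```bash
python3 -c "
from bench import r
print(r.hand_in())"
```

```text
the job is handed in; nothing more can be done
None
```

I laid all four coloured pegs in their matching trays, never gripped the wooden pegs, and handed in at about 25 s; the last picture showed green and yellow in place, but the arm hid red and most of blue, so those two rest on the wrist pictures taken just after release.

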